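Refit the thermostat knob of the sandwich press

TASK

The thermostat knob has come off the sandwich press. Put the loose knob on the keyed shaft of its sloping panel, turning it under light pressure until its slot finds the key and it drops fully home; then turn it to off, its pointer at the long raised mark at the top of the panel. Let go, and leave the tomato and the pepper mill where they stand.

Things in the scene. Friction and masses are not known exactly. Their poses are not given: they have to be found in the camera images.
- press: Closed steel sandwich press, 220 wide (y), 240 deep, 176 mm high, fixed. Origin on the worktop straight below the shaft's foot; z up, front at -x. Its front panel (98 mm up the slope, 206 wide) rises away from the front at 25 degrees to level: outward normal (-0.423, 0, 0.906), up-slope direction (0.906, 0, 0.423) in the press frame. The lid (top at 134 mm) begins 61 mm behind the origin.
- shaft_tip (a point): Tip of the shaft on its axis, fixed to the press, axes as the press's. The shaft stands square to the panel, so leans 25 degrees to the front: a round steel pin 11 mm across rising 25 mm from the panel, its last 5 mm coned to 6 mm across, with a straight key (rib) 4.5 mm wide on one side, out to 11 mm from the axis and up to 13 mm above the panel.
- seat (a point): Point on the shaft axis, 2 mm above the panel, where the centre of the knob's underside lies when home; fixed to the press. The shaft turns 1.4 rad with slight friction (0.035 N m): at its anticlockwise stop (off) the key points straight up the slope. At the start the key is 0.5 to 1.15 rad clockwise of that (seen looking down on the panel); where, is not reported.
- off_point (a point): Where the knob's pointer point lies with the knob home and at off: 26 mm up the slope from the axis, 24 mm off the panel; fixed to the press. The long raised off mark (12 x 5 mm) is on the panel 38 mm up the slope from the axis; three raised dots follow clockwise.
- knob: Loose black knob, 0.04 to 0.09 kg, standing bore down. Origin: centre of its underside; z along its axis to the top (52 mm). Round skirt 44 mm across, 27 mm high; above it a bar grip 16 mm wide (y), 36 long (x), 27 to 52 mm up, to be pinched across y. A small nose (the pointer) sticks out at +x to 27 mm from the axis, 24 to 36 mm up.
- knob_underside (a point): Centre of the knob's underside, axes as the knob's. Round bore 13.4 mm across, 24 mm deep; a key slot 7.5 mm wide, 14 mm deep from the underside, runs from the bore toward +x, under the pointer. Over the pin but not aligned, the underside rides on the key 13 mm above the panel; aligned to about 0.15 rad it drops 11 mm, to 2 mm above the panel.
- knob_grip (a point): Point on the knob's axis in the bar grip, 44 mm above its underside. Fingertips reaching 16 mm below this point just clear the skirt's top. Axes as the knob's.
- knob_pointer (a point): Pointer point: just below the knob's nose, 26 mm from the axis at +x, 22 mm above the underside.
- tomato: Loose red tomato, 59 mm across, 68 mm high, beyond and right of the knob; leave it. Origin at its underside.
- pepper_mill: Loose clear pepper mill with grey cap, 44 mm across, 90 mm high, left of and behind the press; leave it. Origin at its underside.
Mind the look-alikes: they are no part of the job. Of the things shaped like the knob, the black one is meant.

How it is judged:
At the end, for the whole second after the job is handed in: The knob is home on the shaft (centre of its underside within 5 mm of the seat point), its pointer at the off mark (pointer point within 9 mm of the off point, about 20 degrees), at rest and released (distance between knob_underside and seat below 0.005 m and distance between knob_pointer and off_point below 0.009 m and linear speed of knob below 0.02 m/s); the robot touches nothing.
It fails at once if the tomato is pushed more than 30 mm or tipped (distance of tomato from where it was at the start of the episode above 0.03 m).
It fails at once if the pepper mill is pushed more than 30 mm or tipped over (distance of pepper_mill from where it was at the start of the episode above 0.03 m or angle between pepper_mill's own z axis and vertical above 0.5 rad).
It also fails if it takes over 72 s, if anything falls off the work surface, if the arm or the gripper's body presses on something with over 40 N, if the wrist force passes 120 N, or if a joint passes its speed limit or range.

ROBOT

A 6-joint arm with a two-finger parallel gripper is mounted at the origin on a cart in front of the work surface, level with it; the furniture and walls round the work are solid. World frame = base frame: x ahead of the robot, y to its left, z up, the work surface at z = 0. Lengths are in m, angles in rad, forces in N, time in s.
With the tool pointing down it reaches from about 0.4 to 0.825 m from the base axis. Payload 7 kg.
Tool frame: the origin (TCP) lies midway between the tips of the shut fingers; the grasp point (between the pads) lies hold_point_z behind it (hold_point_z is the distance from the TCP to the grasp point, in m); z points along the fingers, y is the line along which they close (so a half turn about z gives the same grasp; the last joint's range is limited). The gripper opens to 88 mm and grips with 3 to 60 N. Pads are 19 mm wide; open, the fingers measure 130 mm over their backs; the gripper's body (78 mm by 193 mm) begins 47 mm behind the grasp point.
Start: joints at [-0.945, 0.359, 0.012, 0, -1.224, -0.288], TCP at [0.224, -0.637, 0.227] pointing down, gripper open.
Joint ranges: [-3.07, 3.07], [-1.43, 2.12], [-1.02, 1.25], [-3.03, 1.67], [-3.05, -0], [-3.03, 3.03]. Speed limits (rad/s): [2.39, 2.39, 3.01, 3.14, 3.14, 3.14].

INTERFACE

Orientations are given as [roll, pitch, yaw] about the fixed x, y, z axes, in that order (R = Rz(yaw) Ry(pitch) Rx(roll)).
In Python, from station import * gives the robot as it stands.
- The arm moves only by the tool apply_moves, never from a script. Its argument "steps" is a list of rows, each an object with "translation": the shift along the world's x, y, z scaled (see below), a list of three; "rotation": the turn, a rotation vector about the world's x, y, z scaled (see below), a list of three. A call has exactly 10 rows; each row is the pose to reach, as a shift and turn from the pose commanded when the call began; what a row does not reach only later rows make up. The controller multiplies each number of a shift by 250 mm and each number of a turn by 30 degrees. A row lasts 1/12 s, in which the tool goes at most 41.7 mm and 7.16 degrees, less where a joint would pass 70% of its speed; a pose out of reach is approached as far as the arm can. A call with a number of a shift or a turn outside -1 to 1 is refused whole. A call with a gripper value outside its range is refused whole. "jaw" is the closure, from -1 (fully open) to 1 (shut), so that 0 is half open, set as the call begins (left out, the last holds). The fingers move at their own pace and stop on an object; "newtons" is the grip in N (left out, the last holds). Time passes only in rows, so rows that repeat a pose let the fingers close, or fill a call up. It gives the time, the measured TCP pose, the force, the opening and the grip force at its end, in the units of the state.
- get_state(): the state, without advancing time (a new reading comes with each control period).
- grab_frame(name): name is "scene" or "top" or "wrist"; returns the picture (400x640x3 uint8, blue, green, red); there is no depth.
- camera_model(name): a dict with "fx", "fy", "cx", "cy" (pixels), "k1" (the pictures are not rectified: a ray, as slopes to the right and down, at radius r is drawn at 1 + k1 r^2 times it, then the intrinsics apply), "xyz" and "rotation" of the camera in the world. Camera axes: x right, y down, z forward; pixel columns grow to the right and rows downward; lengths in m; the calibration is good to about 2 mm. A picture is of the moment at which its call begins: read the wrist's pose just before it. camera_model takes no time and is no camera call; for the wrist camera it gives the pose at the moment of the call.
- job_done(): hands the job in; it is judged then, once.
The state is a dict: "t": time; "q": joint angles; "qd": joint speeds; "joint_efforts": joint torques, N m; "eef_pos": TCP position; "ee_rot": TCP orientation; "force": force on the tool from outside, world axes, zero at the start; "moment": the same for the moment, N m; "width": finger opening in m; "gripper_force": force on a finger pad.
Only numpy, scipy, OpenCV 4.12 (cv2) and the standard library are available. Lean on these libraries where they do the work, as an engineer would, in place of code of your own. Each camera call takes 0.05 s, during which the arm holds its last target. There are 200 camera calls.

## Working session

There is one attempt and no reset: what is moved stays moved. The work goes in short steps, Python scripts to look and compute and a tool call to move; the robot and the scene stay as the last step left them, time stands still between calls to the robot, and variables do not carry over. Pictures are saved under pics/ and viewed, at most 10 in all, crops included, and the job is handed in when it is done.

Besides the shell and the picture viewer there is one more tool, called after "Emit:" in YAML: its name, and indented under it one key for each argument. apply_moves: Moves the arm, as the interface text tells. Shifts and turns lie within -1 to 1; 1 stands for 250 mm of shift or 30 degrees of turn. Its arguments: {"type":"object","properties":{"steps":{"type":"array"},"jaw":{"type":"number"},"newtons":{"type":"number"}},"required":["steps"]}

```bash
mkdir -p pics; ls; python3 - <<'E'
from station import *
import cv2,numpy as np
s=get_state();print(s)
for n in("scene","top","wrist"):
    m=camera_model(n);print(n,m)
    cv2.imwrite(f"pics/{n}0.png",grab_frame(n))
E
```

```text
pics
{'t': 0.0, 'q': array([-9.44907836e-01,  3.59338945e-01,  1.10488487e-02, -3.85217635e-04,
       -1.22406721e+00, -2.88079613e-01]), 'qd': array([-1.22328870e-03, -3.84655320e-05,  1.17902245e-03,  1.23963238e-04,
        1.07746204e-03, -7.83260916e-04]), 'joint_efforts': array([ 2.95079924e-03, -5.82727003e+01,  2.93050271e+01,  6.99695706e+00,
        6.76034237e-03, -1.33993481e-04]), 'eef_pos': array([ 0.2235192 , -0.63639706,  0.225643  ]), 'ee_rot': array([ 3.13999311e+00, -9.63305206e-05, -2.80391489e+00]), 'force': array([-0.83008036,  0.36897368, -0.46750434]), 'moment': array([ 0.0155287 , -0.01206481,  0.01315639]), 'gripper_force': 0.0, 'width': 0.08786692937969506}
scene {'fx': 493.6525693259484, 'fy': 493.6525693259484, 'cx': 322.9220855627638, 'cy': 201.1248040189611, 'k1': -0.052131986080897925, 'xyz': array([-0.09113691, -0.8262159 ,  1.16583592]), 'rotation': array([-2.3677298 , -0.013996  , -0.62334285])}
top {'fx': 375.35232142947217, 'fy': 375.35232142947217, 'cx': 318.943735990955, 'cy': 195.93093206734878, 'k1': 0.015496230477022576, 'xyz': array([0.36890365, 0.02832773, 1.07250516]), 'rotation': array([-2.95279468,  0.00353804, -1.54484975])}
wrist {'fx': 344.80986983528567, 'fy': 344.80986983528567, 'cx': 316.1221865573996, 'cy': 195.69353193126517, 'k1': -0.021674877203621774, 'xyz': array([ 0.15475991, -0.65867574,  0.38394404]), 'rotation': array([ 2.86986958e+00, -9.52343993e-04,  1.90854251e+00])}
```

View pics/scene0.png

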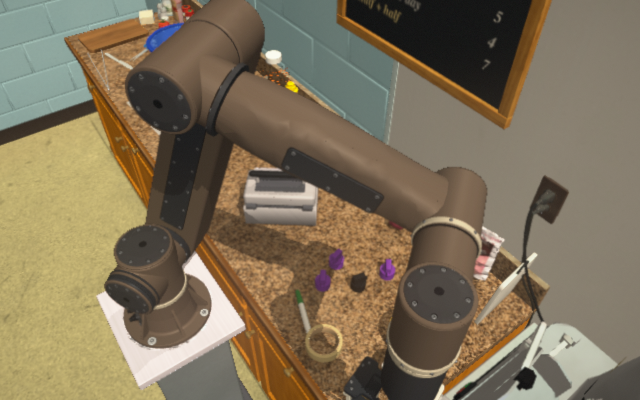

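View pics/top0.png

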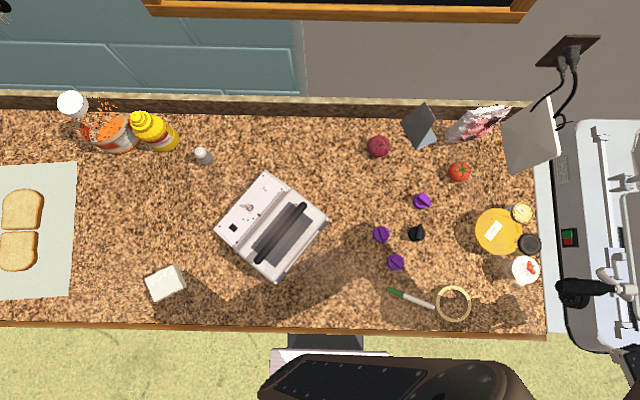

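Top view: the panel side of the press faces up-left (shaft near (247,207)). The knob-shaped things are one black at (417,233) and three purple at (381,234), (396,262), (422,201). The black one matches the description. I'll confirm it with an enlarged crop.

```bash
cat > h.py <<'E'
import numpy as np, cv2
from scipy.spatial.transform import Rotation as Ro
def R(m): return Ro.from_euler('xyz',m['rotation']).as_matrix()
def ray(m,px):
    d=(np.array(px,float)-[m['cx'],m['cy']])/[m['fx'],m['fy']]
    u=d.copy()
    for _ in range(10): u=d/(1+m['k1']*(u@u))
    v=R(m)@np.r_[u,1]; return v/np.linalg.norm(v)
def onz(m,px,z):
    v=ray(m,px); return m['xyz']+v*(z-m['xyz'][2])/v[2]
def proj(m,P):
    c=R(m).T@(np.array(P)-m['xyz']); u=c[:2]/c[2]; u=u*(1+m['k1']*(u@u))
    return u*[m['fx'],m['fy']]+[m['cx'],m['cy']]
E
python3 - <<'E'
from station import *
from h import *
im=cv2.imread('pics/top0.png'); m=camera_model('top')
a=cv2.resize(im[165:285,207:332],None,fx=3.2,fy=3.2,interpolation=cv2.INTER_CUBIC)
b=cv2.resize(im[165:285,365:490],None,fx=3.2,fy=3.2,interpolation=cv2.INTER_CUBIC)
cv2.imwrite('pics/c1.png',np.hstack([a,b]))
for n,p,z in [('knob',(417,233),.03),('shaft',(247,207),.08),('tom',(459,171),.03),('mill',(203,155),.05),('p1',(381,234),.03),('p2',(396,262),.03),('p3',(422,201),.03)]: print(n,onz(m,p,z))
for p in [(265,171),(214,228),(327,219),(275,283)]: print(onz(m,p,.1))
s=get_state(); w=camera_model('wrist')
Rt=Ro.from_euler('xyz',s['ee_rot']).as_matrix()
print('cam in tool',Rt.T@(w['xyz']-s['eef_pos']),Rt.T@R(w))
E
```

```text
knob [ 0.47031582 -0.23700698  0.03      ]
shaft [0.52336389 0.22852673 0.08      ]
tom [ 0.65044533 -0.36049509  0.03      ]
mill [0.67375185 0.36819146 0.05      ]
p1 [ 0.46493156 -0.13748935  0.03      ]
p2 [ 0.38963608 -0.17793578  0.03      ]
p3 [ 0.56074676 -0.25313807  0.03      ]
[0.6187302  0.18244355 0.1       ]
[0.4630087  0.30659549 0.1       ]
[0.49389962 0.01400521 0.1       ]
[0.32807686 0.1416773  0.1       ]
cam in tool [ 0.07226675  0.0020582  -0.15821296] [[ 5.06618387e-05 -9.63272196e-01 -2.68526859e-01]
 [ 9.99999865e-01  1.87762173e-04 -4.84883518e-04]
 [ 5.17493998e-04 -2.68526799e-01  9.63272075e-01]]
```

View pics/c1.png

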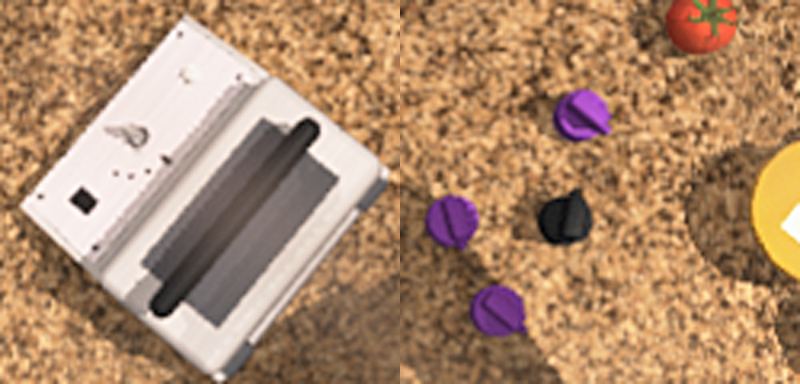

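The crop confirms it: the black knob is upright, with its pointer toward image top-right. On the panel, the shaft is at (248,207) and the off mark at about (259,214). I'll move to hover over the knob with tool x along its pointer.

Emit:
apply_moves:
  steps:
    - {"translation": [0.04, 0.1, 0], "rotation": [0, 0, 0.09]}
    - {"translation": [0.08, 0.2, 0], "rotation": [0, 0, 0.19]}
    - {"translation": [0.12, 0.3, 0], "rotation": [0, 0, 0.28]}
    - {"translation": [0.16, 0.4, 0], "rotation": [0, 0, 0.38]}
    - {"translation": [0.2, 0.5, 0], "rotation": [0, 0, 0.47]}
    - {"translation": [0.24, 0.6, 0], "rotation": [0, 0, 0.56]}
    - {"translation": [0.28, 0.7, 0], "rotation": [0, 0, 0.66]}
    - {"translation": [0.32, 0.8, 0], "rotation": [0, 0, 0.75]}
    - {"translation": [0.36, 0.9, 0], "rotation": [0, 0, 0.84]}
    - {"translation": [0.4, 1, 0], "rotation": [0, 0, 0.94]}
  jaw: 0

```text
t: 0.98
eef_pos: [0.3238, -0.3855, 0.2264]
ee_rot: [3.141, 0.0, -2.309]
force: [1.4, 0.3, -0.8]
width: 0.0441
gripper_force: 0.0
```

Emit:
apply_moves:
  steps:
    - {"translation": [0.06, 0.06, 0], "rotation": [0, 0, 0.1]}
    - {"translation": [0.12, 0.12, 0], "rotation": [0, 0, 0.2]}
    - {"translation": [0.18, 0.18, 0], "rotation": [0, 0, 0.3]}
    - {"translation": [0.24, 0.24, 0], "rotation": [0, 0, 0.4]}
    - {"translation": [0.3, 0.3, 0], "rotation": [0, 0, 0.5]}
    - {"translation": [0.36, 0.36, 0], "rotation": [0, 0, 0.6]}
    - {"translation": [0.42, 0.42, 0], "rotation": [0, 0, 0.7]}
    - {"translation": [0.48, 0.48, 0], "rotation": [0, 0, 0.8]}
    - {"translation": [0.54, 0.54, 0], "rotation": [0, 0, 0.9]}
    - {"translation": [0.58, 0.6, 0], "rotation": [0, 0, 1]}

```text
t: 1.82
eef_pos: [0.4697, -0.2359, 0.2263]
ee_rot: [3.141, -0.0, -1.785]
force: [0.8, -0.4, -0.7]
width: 0.0439
gripper_force: 0.0
```

Emit:
apply_moves:
  steps:
    - {"translation": [0, 0, 0], "rotation": [0, 0, 0.1]}
    - {"translation": [0, 0, -0.05], "rotation": [0, 0, 0.2]}
    - {"translation": [0, 0, -0.1], "rotation": [0, 0, 0.3]}
    - {"translation": [0, 0, -0.15], "rotation": [0, 0, 0.4]}
    - {"translation": [0, 0, -0.2], "rotation": [0, 0, 0.5]}
    - {"translation": [0, 0, -0.25], "rotation": [0, 0, 0.6]}
    - {"translation": [0, 0, -0.3], "rotation": [0, 0, 0.7]}
    - {"translation": [0, 0, -0.3], "rotation": [0, 0, 0.8]}
    - {"translation": [0, 0, -0.3], "rotation": [0, 0, 0.9]}
    - {"translation": [0, 0, -0.3], "rotation": [0, 0, 1]}

```text
t: 2.65
eef_pos: [0.4683, -0.2368, 0.1511]
ee_rot: [3.141, 0.0, -1.262]
force: [0.9, -0.3, 0.3]
width: 0.0442
gripper_force: 0.0
```

Emit:
apply_moves:
  steps:
    - {"translation": [0, 0, 0], "rotation": [0, 0, 0.1]}
    - {"translation": [0, 0, 0], "rotation": [0, 0, 0.2]}
    - {"translation": [0, 0, 0], "rotation": [0, 0, 0.3]}
    - {"translation": [0, 0, 0], "rotation": [0, 0, 0.4]}
    - {"translation": [0, 0, 0], "rotation": [0, 0, 0.5]}
    - {"translation": [0, 0, 0], "rotation": [0, 0, 0.6]}
    - {"translation": [0, 0, 0], "rotation": [0, 0, 0.7]}
    - {"translation": [0, 0, 0], "rotation": [0, 0, 0.8]}
    - {"translation": [0, 0, 0], "rotation": [0, 0, 0.9]}
    - {"translation": [0, 0, 0], "rotation": [0, 0, 1]}

```text
t: 3.48
eef_pos: [0.4685, -0.2368, 0.1514]
ee_rot: [3.141, 0.0, -0.738]
force: [-0.2, -0.2, 0.7]
width: 0.0437
gripper_force: 0.0
```

Emit:
apply_moves:
  steps:
    - {"translation": [0, 0, 0], "rotation": [0, 0, 0.1]}
    - {"translation": [0, 0, 0], "rotation": [0, 0, 0.2]}
    - {"translation": [0, 0, 0], "rotation": [0, 0, 0.3]}
    - {"translation": [0, 0, 0], "rotation": [0, 0, 0.4]}
    - {"translation": [0, 0, 0], "rotation": [0, 0, 0.5]}
    - {"translation": [0, 0, 0], "rotation": [0, 0, 0.6]}
    - {"translation": [0, 0, 0], "rotation": [0, 0, 0.7]}
    - {"translation": [0, 0, 0], "rotation": [0, 0, 0.74]}
    - {"translation": [0, 0, 0], "rotation": [0, 0, 0.74]}
    - {"translation": [0, 0, 0], "rotation": [0, 0, 0.74]}

```text
t: 4.32
eef_pos: [0.4686, -0.2368, 0.1515]
ee_rot: [3.142, 0.0, -0.355]
force: [0.0, -0.1, 1.6]
width: 0.0437
gripper_force: 0.0
```

```bash
python3 - <<'E'
from station import *
from h import *
s=get_state();w=camera_model('wrist');im=grab_frame('wrist')
print(s['t'],s['q'],s['eef_pos'],s['ee_rot'],s['width'])
cv2.imwrite('pics/w1.png',im)
np.save('w1.npy',dict(w=w,s=s),allow_pickle=True)
E
```

```text
4.3167 [-9.39991397e-02  1.77103329e-01 -4.22095091e-01 -5.23819557e-05
 -9.71771228e-01  1.31000663e+00] [ 0.46859472 -0.23681175  0.15147911] [ 3.14158976e+00  1.78614656e-04 -3.54818372e-01] 0.04374708275015085
```

View pics/w1.png

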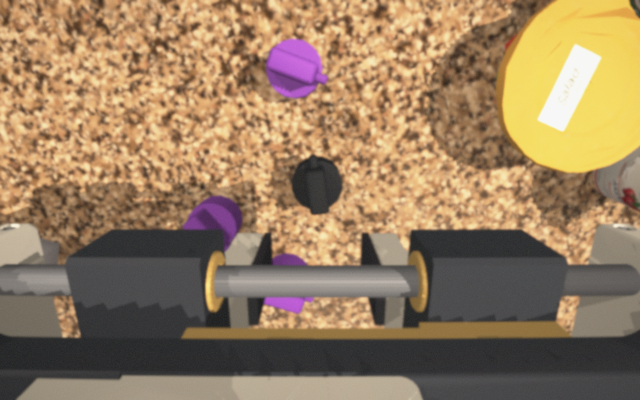

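The black knob is at (317,183), with its nose up at about (315,158) and its bar running to (318,212). I'll take one enlarged crop to measure the bar.

```bash
python3 - <<'E'
from h import *
im=cv2.imread('pics/w1.png')
c=cv2.resize(im[148:222,280:355],None,fx=8,fy=8,interpolation=cv2.INTER_CUBIC)
cv2.imwrite('pics/c2.png',np.clip(c.astype(float)*2.2,0,255).astype(np.uint8))
g=im.max(2); m=(g<75).astype(np.uint8); m[:148]=0;m[222:]=0;m[:,:280]=0;m[:,355:]=0
cs=max(cv2.findContours(m,0,1)[0],key=cv2.contourArea); print(cv2.boundingRect(cs),cv2.contourArea(cs))
E
```

```text
(291, 156, 50, 58) 2008.0
```

View pics/c2.png

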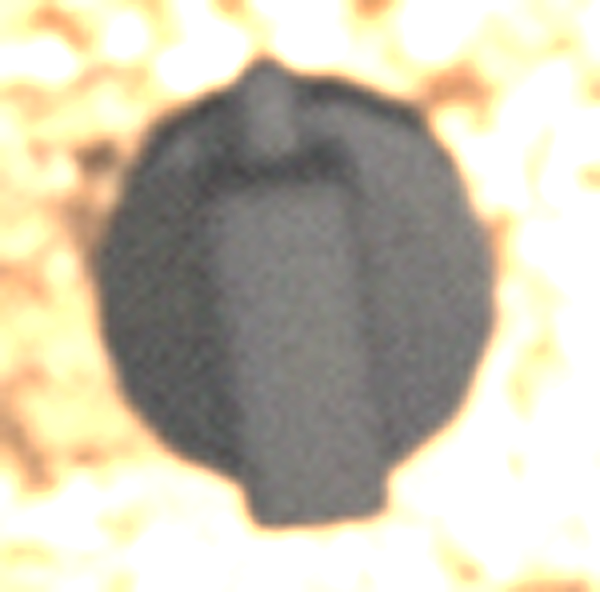

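The crop shows the bar's top-face corners at about (218,188), (350,180), (385,508) and (252,522), with the nose tip at (265,60).

```bash
python3 - <<'E'
from h import *
d=np.load('w1.npy',allow_pickle=True).item();w=d['w']
P=[onz(w,(280+(x+.5)/8-.5,148+(y+.5)/8-.5),.052) for x,y in [(218,188),(350,180),(385,508),(252,522)]]
n=onz(w,(280+265/8-.5,148+62/8-.5),.035)
P=np.array(P);c=P.mean(0);ax=P[:2].mean(0)-P[2:].mean(0);print(c,np.linalg.norm(ax),np.linalg.norm(P[1]-P[0]),np.degrees(np.arctan2(ax[1],ax[0])))
print(n,np.linalg.norm((n-c)[:2]),np.degrees(np.arctan2(*(n-c)[[1,0]])))
# skirt rim widest ~ z .02: left/right at crop x 100,495 y 290
print((onz(w,(280+100/8-.5,148+290/8-.5),.02)+onz(w,(280+495/8-.5,148+290/8-.5),.02))/2)
E
python3 -c "
import station;print([x for x in dir(station) if x[0]!='_']);print(getattr(station,'hold_point_z',None))"
```

```text
[ 0.47118339 -0.2371268   0.052     ] 0.033261831129989095 0.012571099601869888 -14.527869743373282
[ 0.49646779 -0.24258205  0.035     ] 0.025866210792076294 -12.175257721205911
[ 0.46991779 -0.23626102  0.02      ]
['Unreachable', 'camera_model', 'get_state', 'grab_frame', 'hold_point_z', 'job_done']
0.0188
```

Emit:
apply_moves:
  steps:
    - {"translation": [0.008, 0, -0.05], "rotation": [0, 0, 0.11]}
    - {"translation": [0.008, 0, -0.1], "rotation": [0, 0, 0.227]}
    - {"translation": [0.008, 0, -0.15], "rotation": [0, 0, 0.227]}
    - {"translation": [0.008, 0, -0.2], "rotation": [0, 0, 0.227]}
    - {"translation": [0.008, 0, -0.26], "rotation": [0, 0, 0.227]}
    - {"translation": [0.008, 0, -0.32], "rotation": [0, 0, 0.227]}
    - {"translation": [0.008, 0, -0.38], "rotation": [0, 0, 0.227]}
    - {"translation": [0.008, 0, -0.43], "rotation": [0, 0, 0.227]}
    - {"translation": [0.008, 0, -0.46], "rotation": [0, 0, 0.227]}
    - {"translation": [0.008, 0, -0.486], "rotation": [0, 0, 0.227]}

```text
t: 5.2
eef_pos: [0.4705, -0.2368, 0.0293]
ee_rot: [3.141, 0.001, -0.235]
force: [0.6, 0.4, 0.6]
width: 0.0438
gripper_force: 0.0
```

Emit:
apply_moves:
  steps:
    - {"translation": [0, 0, 0], "rotation": [0, 0, 0]}
    - {"translation": [0, 0, 0], "rotation": [0, 0, 0]}
    - {"translation": [0, 0, 0], "rotation": [0, 0, 0]}
    - {"translation": [0, 0, 0], "rotation": [0, 0, 0]}
    - {"translation": [0, 0, 0], "rotation": [0, 0, 0]}
    - {"translation": [0, 0, 0], "rotation": [0, 0, 0]}
    - {"translation": [0, 0, 0], "rotation": [0, 0, 0]}
    - {"translation": [0, 0, 0], "rotation": [0, 0, 0]}
    - {"translation": [0, 0, 0], "rotation": [0, 0, 0]}
    - {"translation": [0, 0, 0], "rotation": [0, 0, 0]}
  jaw: 1
  newtons: 30

```text
t: 6.03
eef_pos: [0.4711, -0.2369, 0.0307]
ee_rot: [3.142, -0.001, -0.234]
force: [-0.8, -0.2, 5.6]
width: 0.016
gripper_force: 30.0
```

Emit:
apply_moves:
  steps:
    - {"translation": [0, 0, 0.08], "rotation": [0, 0, 0]}
    - {"translation": [0, 0, 0.17], "rotation": [0, 0, -0.1]}
    - {"translation": [0, 0, 0.27], "rotation": [0, 0, -0.2]}
    - {"translation": [0, 0, 0.38], "rotation": [0, 0, -0.3]}
    - {"translation": [0, 0, 0.49], "rotation": [0, 0, -0.4]}
    - {"translation": [0, 0, 0.6], "rotation": [0, 0, -0.5]}
    - {"translation": [0, 0, 0.71], "rotation": [0, 0, -0.6]}
    - {"translation": [0, 0, 0.82], "rotation": [0, 0, -0.73]}
    - {"translation": [0, 0, 0.92], "rotation": [0, 0, -0.86]}
    - {"translation": [0, 0, 0.96], "rotation": [0, 0, -1]}

```text
t: 6.87
eef_pos: [0.4717, -0.2372, 0.2739]
ee_rot: [-3.139, -0.004, -0.761]
force: [1.1, 0.3, -0.3]
width: 0.0155
gripper_force: 30.0
```

Emit:
apply_moves:
  steps:
    - {"translation": [0.02, 0.09, 0], "rotation": [0, 0, -0.1]}
    - {"translation": [0.04, 0.18, 0], "rotation": [0, 0, -0.2]}
    - {"translation": [0.06, 0.27, 0], "rotation": [0, 0, -0.3]}
    - {"translation": [0.08, 0.36, 0], "rotation": [0, 0, -0.4]}
    - {"translation": [0.1, 0.46, 0], "rotation": [0, 0, -0.5]}
    - {"translation": [0.11, 0.56, 0], "rotation": [0, 0, -0.6]}
    - {"translation": [0.12, 0.66, 0], "rotation": [0, 0, -0.7]}
    - {"translation": [0.12, 0.76, 0], "rotation": [0, 0, -0.8]}
    - {"translation": [0.12, 0.86, 0], "rotation": [0, 0, -0.9]}
    - {"translation": [0.12, 0.95, 0], "rotation": [0, 0, -1]}

```text
t: 7.7
eef_pos: [0.5002, 0.0021, 0.2698]
ee_rot: [3.141, 0.0, -1.284]
force: [1.4, 0.2, -0.5]
width: 0.0161
gripper_force: 30.0
```

Emit:
apply_moves:
  steps:
    - {"translation": [0, 0.09, 0], "rotation": [0, 0, -0.1]}
    - {"translation": [0.02, 0.18, 0], "rotation": [0, 0, -0.2]}
    - {"translation": [0.04, 0.27, 0], "rotation": [0, 0, -0.3]}
    - {"translation": [0.06, 0.36, 0], "rotation": [0, 0, -0.4]}
    - {"translation": [0.08, 0.46, 0], "rotation": [0, 0, -0.5]}
    - {"translation": [0.1, 0.56, 0], "rotation": [0, 0, -0.6]}
    - {"translation": [0.12, 0.66, 0], "rotation": [0, 0, -0.7]}
    - {"translation": [0.12, 0.76, 0], "rotation": [0, 0, -0.8]}
    - {"translation": [0.12, 0.86, 0], "rotation": [0, 0, -0.9]}
    - {"translation": [0.12, 0.92, 0], "rotation": [0, 0, -1]}

```text
t: 8.53
eef_pos: [0.5304, 0.2327, 0.2694]
ee_rot: [3.141, -0.0, -1.807]
force: [0.3, 1.1, -1.1]
width: 0.0158
gripper_force: 30.0
```

Emit:
apply_moves:
  steps:
    - {"translation": [0, 0, 0], "rotation": [0, 0, -0.1]}
    - {"translation": [0, 0, 0], "rotation": [0, 0, -0.2]}
    - {"translation": [0, 0, 0], "rotation": [0, 0, -0.3]}
    - {"translation": [0, 0, 0], "rotation": [0, 0, -0.4]}
    - {"translation": [0, 0, 0], "rotation": [0, 0, -0.5]}
    - {"translation": [0, 0, 0], "rotation": [0, 0, -0.6]}
    - {"translation": [0, 0, 0], "rotation": [0, 0, -0.7]}
    - {"translation": [0, 0, 0], "rotation": [0, 0, -0.8]}
    - {"translation": [0, 0, 0], "rotation": [0, 0, -0.9]}
    - {"translation": [0, 0, 0], "rotation": [0, 0, -1]}

```text
t: 9.37
eef_pos: [0.5304, 0.2306, 0.2696]
ee_rot: [3.141, -0.001, -2.332]
force: [-0.3, 0.6, -0.9]
width: 0.0158
gripper_force: 30.0
```

Emit:
apply_moves:
  steps:
    - {"translation": [0, 0, 0], "rotation": [0, 0, -0.1]}
    - {"translation": [0, 0, 0], "rotation": [0, 0, -0.2]}
    - {"translation": [0, 0, 0], "rotation": [0, 0, -0.3]}
    - {"translation": [0, 0, 0], "rotation": [0, 0, -0.4]}
    - {"translation": [0, 0, 0], "rotation": [0, 0, -0.5]}
    - {"translation": [0, 0, 0], "rotation": [0, 0, -0.6]}
    - {"translation": [0, 0, 0], "rotation": [0, 0, -0.7]}
    - {"translation": [0, 0, 0], "rotation": [0, 0, -0.8]}
    - {"translation": [0, 0, 0], "rotation": [0, 0, -0.9]}
    - {"translation": [0, 0, 0], "rotation": [0, 0, -1]}

```text
t: 10.2
eef_pos: [0.5303, 0.2306, 0.2697]
ee_rot: [3.142, -0.001, -2.855]
force: [0.5, -0.1, -0.8]
width: 0.0158
gripper_force: 30.0
```

```bash
python3 - <<'E'
from station import *
from h import *
s=get_state();w=camera_model('wrist');im=grab_frame('wrist')
print(s['t'],s['q'],s['eef_pos'],s['ee_rot'],s['width'],s['force'])
cv2.imwrite('pics/w2.png',im)
np.save('w2.npy',dict(w=w,s=s),allow_pickle=True)
E
```

```text
10.2 [ 7.47886824e-01  1.75456741e-01 -1.39001119e-01 -4.12328320e-04
 -1.25700598e+00 -2.03218652e+00] [0.53033817 0.23055538 0.26965556] [ 3.14153873e+00 -7.72303129e-04 -2.85522340e+00] 0.015845981188856877 [ 0.5453344  -0.13965033 -0.78889141]
```

View pics/w2.png

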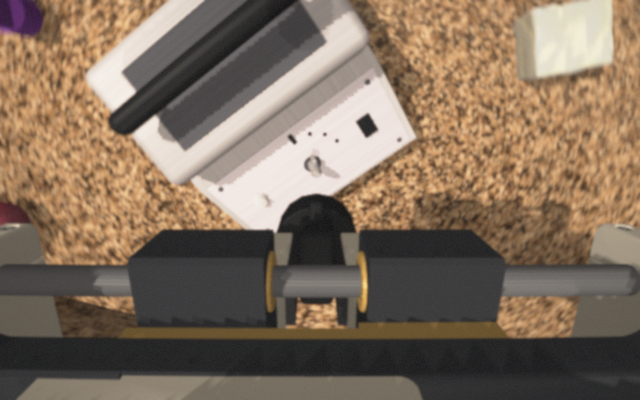

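Good view: shaft at about (313,163), off mark (292,138), dots (310,133), (325,134), (337,140), knob held at (316,230). Next is an enlarged crop of the panel.

```bash
python3 - <<'E'
from h import *
im=cv2.imread('pics/w2.png')
cv2.imwrite('pics/c3.png',np.hstack([cv2.resize(im[65:235,190:420],(460,340),interpolation=cv2.INTER_CUBIC),cv2.resize(im[125:193,280:348],(340,340),interpolation=cv2.INTER_CUBIC)]))
E
```

```text
(no output)
```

View pics/c3.png

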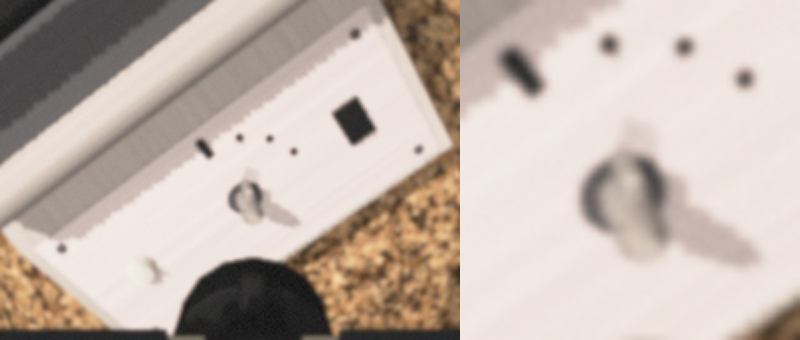

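Crop: shaft foot at (313,163.4), tip about (316.6,174), off mark (292.2,139). The key's top shows just image-up of the foot, roughly 0.7 rad clockwise of the mark. Next I fit the press pose to these points and the panel corners.

```bash
cat > fit.py <<'E'
from station import *
from h import *
from scipy.optimize import least_squares
U=np.array([.9063,0,.4226]);N=np.array([-.4226,0,.9063]);Y=np.array([0,1.,0])
def rp(y): return Ro.from_euler('z',y).as_matrix()
if __name__=='__main__':
    w=np.load('w2.npy',allow_pickle=True).item()['w'];t=camera_model('top')
    # cam, pixel, (u coeffs fn)
    def pts(p):
        uu,ul,yc=p[4:]
        return [(w,(313,163.4),0*U,1),(w,(316.6,174.2),25*N,1),(w,(292.2,139.2),38*U+1*N,1),
         (t,(258.9,214.7),38*U,1),
         (w,(192,180),uu*U+(yc+103)*Y,.4),(w,(380,72),uu*U+(yc-103)*Y,.4),(w,(416,137.5),ul*U+(yc-103)*Y,.4),
         (t,(288.9,190),uu*U+(yc+103)*Y,.4),(t,(236.7,246.9),uu*U+(yc-103)*Y,.4),(t,(264.8,169.7),ul*U+(yc+103)*Y,.4),(t,(213.9,229.1),ul*U+(yc-103)*Y,.4)]
    def f(p):
        o=np.r_[p[:3]];return np.concatenate([s*(proj(m,o+rp(p[3])@(v/1e3))-px) for m,px,v,s in pts(p)])
    r=least_squares(f,[.52,.23,.08,-2.16,49,-49,0],x_scale=[.01,.01,.01,.1,5,5,5],loss='soft_l1')
    print(np.round(r.x,4),np.degrees(r.x[3]));print(np.round(f(r.x).reshape(-1,2),1))
    np.save('press.npy',r.x[:4])
E
python3 fit.py
```

```text
[  0.524    0.2254   0.0682  -2.2865  53.3947 -42.0591  -1.1557] -131.0046622386456
[[-1.6  0.1]
 [ 0.2  2.1]
 [ 0.3 -1.4]
 [-1.8  0.5]
 [ 3.2  0.5]
 [-0.9 -3.2]
 [-2.   0.6]
 [-0.7  0.2]
 [-1.7  0.4]
 [ 0.5  1.3]
 [-0.2 -0.8]]
```

```bash
python3 - <<'E'
from fit import *
w=np.load('w2.npy',allow_pickle=True).item()['w'];t=camera_model('top')
def yw(m,a,b,z):
    d=onz(m,a,z)-onz(m,b,z); return round(np.degrees(np.arctan2(d[1],d[0])),1),round(np.linalg.norm(d),3)
print('top front',yw(t,(264.8,169.7),(213.9,229.1),.05),'back',yw(t,(327,219),(275,283),.1))
for n,m in (('w2',w),('top0',t)):
    g=cv2.cvtColor(cv2.imread(f'pics/{n}.png'),cv2.COLOR_BGR2GRAY)
    if n=='w2': g[225:]=0
    L=cv2.createLineSegmentDetector().detect(g)[0][:,0]
    for l in L:
        if np.hypot(l[2]-l[0],l[3]-l[1])>28:
            mid=(l[:2]+l[2:])/2
            if (n=='w2' and 85<mid[0]<420) or (n=='top0' and 205<mid[0]<335 and 160<mid[1]<290):
                print(n,np.round(l),yw(m,l[:2],l[2:],.09))
E
```

```text
top front (np.float64(-37.3), np.float64(0.214)) back (np.float64(-37.6), np.float64(0.209))
w2 [242. 225. 274. 224.] (np.float64(-73.1), np.float64(0.034))
w2 [276. 224. 351. 224.] (np.float64(-73.6), np.float64(0.078))
w2 [198. 224. 249. 224.] (np.float64(-73.1), np.float64(0.054))
w2 [ 71. 225. 108. 224.] (np.float64(-72.7), np.float64(0.04))
w2 [133. 224. 193. 225.] (np.float64(-73.9), np.float64(0.063))
w2 [359. 225. 432. 224.] (np.float64(-73.6), np.float64(0.076))
w2 [155. 114. 126. 137.] (np.float64(141.2), np.float64(0.038))
w2 [106. 117. 245.   0.] (np.float64(-37.8), np.float64(0.173))
w2 [415. 135. 397. 100.] (np.float64(46.6), np.float64(0.038))
w2 [174. 139. 157. 117.] (np.float64(51.4), np.float64(0.026))
w2 [331. 195. 361. 174.] (np.float64(-38.0), np.float64(0.037))
w2 [121.  71. 203.   0.] (np.float64(-38.0), np.float64(0.101))
w2 [327.  41. 185. 151.] (np.float64(141.9), np.float64(0.171))
w2 [380. 161. 419. 136.] (np.float64(-39.3), np.float64(0.044))
w2 [141. 147. 171. 183.] (np.float64(-128.0), np.float64(0.045))
w2 [300.   0. 327.  42.] (np.float64(-128.4), np.
[... 873 characters left out ...]
 (np.float64(-37.7), np.float64(0.197))
top0 [264. 169. 213. 228.] (np.float64(-37.8), np.float64(0.205))
top0 [312. 221. 275. 267.] (np.float64(-37.5), np.float64(0.153))
top0 [251. 247. 288. 202.] (np.float64(142.5), np.float64(0.152))
top0 [248. 262. 271. 280.] (np.float64(54.2), np.float64(0.075))
top0 [289. 187. 265. 170.] (np.float64(-124.2), np.float64(0.081))
top0 [235. 245. 281. 191.] (np.float64(142.5), np.float64(0.185))
top0 [317. 209. 290. 186.] (np.float64(-128.4), np.float64(0.096))
top0 [290. 190. 239. 250.] (np.float64(-37.8), np.float64(0.205))
top0 [286. 264. 311. 234.] (np.float64(142.2), np.float64(0.101))
top0 [273. 234. 294. 209.] (np.float64(142.7), np.float64(0.086))
```

```bash
cat > fit2.py <<'E'
from fit import *
yaw=np.radians(-128.0)
def fit(obs,x0=(.52,.23,.07)):
    f=lambda p:np.concatenate([proj(m,p+rp(yaw)@(v/1e3))-px for m,px,v in obs])
    r=least_squares(f,x0,loss='soft_l1');print(np.round(r.x,4));print(np.round(f(r.x).reshape(-1,2),1));return r.x
def w2obs():
    w=np.load('w2.npy',allow_pickle=True).item()['w']
    return [(w,(313,163.4),0*U),(w,(316.6,174.2),25*N),(w,(292.2,139.2),38*U+N)]
def tobs():
    return [(camera_model('top'),(258.9,214.7),38*U+N)]
if __name__=='__main__':
    fit(w2obs());o=fit(w2obs()+tobs());
    w=w2obs()[0][0]
    for k in (.5,.7,.9,1.1):
        d=np.cos(k)*U-np.sin(k)*Y
        print(k,*[np.round(proj(w,o+rp(yaw)@((r*d+h*N)/1e3)),1) for r,h in ((11,0),(11,13),(5.5,13))])
E
python3 fit2.py
```

```text
[0.5264 0.2262 0.0494]
[[-1.3 -0.7]
 [ 0.7  0.4]
 [ 0.2  0.2]]
[0.5269 0.2262 0.0463]
[[-1.4 -0.7]
 [ 0.5  0.2]
 [ 0.2  0.3]
 [-0.4 -0.1]]
0.5 [310.8 154.2] [313.6 160. ] [314.  164.3]
0.7 [312.7 154. ] [315.6 159.8] [315.  164.2]
0.9 [314.6 154.1] [317.5 159.9] [315.9 164.3]
1.1 [316.3 154.6] [319.3 160.4] [316.8 164.5]
```

Emit:
apply_moves:
  steps:
    - {"translation": [0.03, 0.03, 0], "rotation": [-0.08, 0.06, 0]}
    - {"translation": [0.06, 0.06, 0], "rotation": [-0.16, 0.12, 0]}
    - {"translation": [0.09, 0.09, 0], "rotation": [-0.24, 0.18, 0]}
    - {"translation": [0.12, 0.12, -0.02], "rotation": [-0.32, 0.25, 0]}
    - {"translation": [0.15, 0.15, -0.05], "rotation": [-0.4, 0.31, 0]}
    - {"translation": [0.18, 0.18, -0.08], "rotation": [-0.48, 0.37, 0]}
    - {"translation": [0.21, 0.21, -0.11], "rotation": [-0.56, 0.44, 0]}
    - {"translation": [0.24, 0.24, -0.15], "rotation": [-0.62, 0.48, 0]}
    - {"translation": [0.268, 0.264, -0.18], "rotation": [-0.657, 0.513, 0]}
    - {"translation": [0.268, 0.264, -0.184], "rotation": [-0.657, 0.513, 0]}

```text
t: 11.08
eef_pos: [0.5976, 0.2976, 0.219]
ee_rot: [-2.874, -0.359, -2.899]
force: [-1.2, 0.4, -3.4]
width: 0.0156
gripper_force: 30.0
```

```bash
python3 - <<'E'
from station import *
from h import *
s=get_state();w=camera_model('wrist');im=grab_frame('wrist')
print(s['t'],s['q'],s['eef_pos'],s['ee_rot'],s['width'],s['force'])
print(Ro.from_euler('xyz',s['ee_rot']).as_matrix())
cv2.imwrite('pics/w3.png',im)
np.save('w3.npy',dict(w=w,s=s),allow_pickle=True)
c=proj(w,[.527,.226,.05]).astype(int);print(c)
x,y=c[0]-60,c[1]-60
x=max(x,0);y=max(y,0);print(x,y)
cv2.imwrite('pics/c4.png',np.hstack([cv2.resize(im,None,fx=.4,fy=.4)[:, :].copy() if 0 else cv2.resize(im[y:y+100,x:x+120],None,fx=6,fy=6,interpolation=cv2.INTER_CUBIC)]))
E
```

```text
11.0833 [ 0.78369478  0.61894356  0.31668381  0.05222626 -1.70963635 -2.06779795] [0.5976125 0.2975704 0.2189846] [-2.87430125 -0.35902579 -2.89931561] 0.015577862538491714 [-1.20716194  0.37436851 -3.43059078]
[[-0.90889594 -0.32148586 -0.26562193]
 [-0.22461678  0.9140567  -0.33770943]
 [ 0.35136231 -0.24727959 -0.90299354]]
[313 151]
253 91
```

View pics/c4.png

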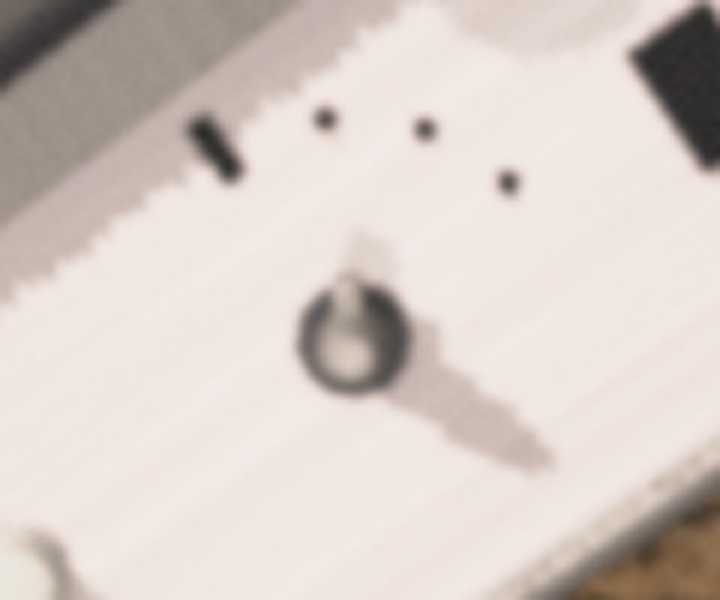

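Panel crop seen square-on: shaft hub at (353,338), key rib pointing straight up in the image to (350,283), off mark at (214,150), dots to its right. The key therefore lies roughly along tool x, about 0.62 rad clockwise of off. I'll combine both views.

```bash
cat > fit3.py <<'E'
from fit2 import *
w=np.load('w3.npy',allow_pickle=True).item()['w']
p=lambda x,y:(253+(x+.5)/6-.5,91+(y+.5)/6-.5)
ob=[(w,p(353,338),0*U),(w,p(214,150),38*U+N)]
a=w2obs()
o=fit(ob+a[:1]+a[2:]); o=fit(ob+a[:1]+a[2:]+tobs())
np.save('o.npy',o)
print('tip px',[(np.round((proj(w,o+rp(yaw)@(h*N/1e3))-[253,91])*6)) for h in (0,13,20,25)])
for k in (.5,.6,.7,.8,.9):
    d=np.cos(k)*U-np.sin(k)*Y
    print(k,*[np.round((proj(w,o+rp(yaw)@((r*d+h*N)/1e3))-[253,91])*6) for r,h in ((11,0),(11,13),(5.5,13))])
E
python3 fit3.py
```

```text
[0.5249 0.2265 0.0623]
[[ 0.1  0.1]
 [ 0.5 -0.4]
 [-0.8  0.2]
 [ 0.   0.2]]
[0.5249 0.2263 0.0618]
[[ 0.   0.1]
 [ 0.5 -0.3]
 [-1.   0. ]
 [-0.1  0.1]
 [-1.4 -0.2]]
tip px [array([351., 336.]), array([349., 347.]), array([349., 352.]), array([348., 357.])]
0.5 [343. 270.] [341. 278.] [345. 312.]
0.6 [349. 270.] [348. 277.] [349. 312.]
0.7 [356. 270.] [355. 277.] [352. 312.]
0.8 [363. 271.] [362. 278.] [356. 313.]
0.9 [369. 272.] [369. 280.] [359. 313.]
```

Emit:
apply_moves:
  steps:
    - {"translation": [-0.03, -0.03, -0.03], "rotation": [0, 0, 0]}
    - {"translation": [-0.07, -0.06, -0.08], "rotation": [0, 0, 0]}
    - {"translation": [-0.11, -0.1, -0.14], "rotation": [0, 0, 0]}
    - {"translation": [-0.15, -0.13, -0.2], "rotation": [0, 0, 0]}
    - {"translation": [-0.18, -0.16, -0.27], "rotation": [0, 0, 0]}
    - {"translation": [-0.2, -0.18, -0.33], "rotation": [0, 0, 0]}
    - {"translation": [-0.221, -0.194, -0.38], "rotation": [0, 0, 0]}
    - {"translation": [-0.221, -0.194, -0.4], "rotation": [0, 0, 0]}
    - {"translation": [-0.221, -0.194, -0.4], "rotation": [0, 0, 0]}
    - {"translation": [-0.221, -0.194, -0.4], "rotation": [0, 0, 0]}

```text
t: 11.97
eef_pos: [0.543, 0.2484, 0.1251]
ee_rot: [-2.878, -0.35, -2.899]
force: [0.3, -0.4, -0.3]
width: 0.0155
gripper_force: 30.0
```

```bash
cat > st.py <<'E'
from fit import *
o=np.load('o.npy');yaw=np.radians(-128.0);Q=rp(yaw);B=np.stack([Q@U,Q@Y,Q@N],1)
s=get_state();T=Ro.from_euler('xyz',s['ee_rot']).as_matrix()
k=s['eef_pos']+T[:,2]*.0307
print('t',s['t'],'q',np.round(s['q'],2),'pos',np.round(s['eef_pos'],4),'w',s['width'])
print('underside u,y,n mm',np.round(B.T@(k-o)*1e3,1),'tool z',np.round(B.T@T[:,2],3),'pointer cw',np.round(np.arctan2(-(B.T@T[:,0])[1],(B.T@T[:,0])[0]),3),'F uyn',np.round(B.T@s['force'],1),'M',np.round(B.T@s['moment'],2))
E
python3 st.py
```

```text
t 11.9667 q [ 0.79  0.56 -0.    0.05 -1.44 -2.09] pos [0.543  0.2484 0.1251] w 0.015547869270035578
underside u,y,n mm [ 0.8  0.7 38.8] tool z [-0.001  0.001 -1.   ] pointer cw 0.618 F uyn [ 0.   0.5 -0.3] M [0.01 1.6  0.03]
```

Emit:
apply_moves:
  steps:
    - {"translation": [-0.003, 0.001, -0.01], "rotation": [0, 0, 0]}
    - {"translation": [-0.005, -0.002, -0.019], "rotation": [0, 0, 0]}
    - {"translation": [-0.008, -0.005, -0.028], "rotation": [0, 0, 0]}
    - {"translation": [-0.011, -0.009, -0.038], "rotation": [0, 0, 0]}
    - {"translation": [-0.014, -0.013, -0.048], "rotation": [0, 0, 0]}
    - {"translation": [-0.017, -0.017, -0.058], "rotation": [0, 0, 0]}
    - {"translation": [-0.02, -0.02, -0.068], "rotation": [0, 0, 0]}
    - {"translation": [-0.023, -0.025, -0.078], "rotation": [0, 0, 0]}
    - {"translation": [-0.025, -0.028, -0.088], "rotation": [0, 0, 0]}
    - {"translation": [-0.025, -0.028, -0.088], "rotation": [0, 0, 0]}

```text
t: 12.8
eef_pos: [0.536, 0.2406, 0.1017]
ee_rot: [-2.877, -0.352, -2.9]
force: [1.4, -2.2, -1.2]
width: 0.0155
gripper_force: 30.0
```

```bash
python3 st.py
```

```text
t 12.8 q [ 0.79  0.57 -0.05  0.05 -1.39 -2.09] pos [0.536  0.2406 0.1017] w 0.015524377872577697
underside u,y,n mm [ 0.5  0.  13.1] tool z [ 0.001  0.    -1.   ] pointer cw 0.619 F uyn [ 0.3  2.5 -1.5] M [ 0.81  1.28 -0.03]
```

Emit:
apply_moves:
  steps:
    - {"translation": [-0.001, -0.001, -0.003], "rotation": [0, 0, 0]}
    - {"translation": [-0.001, -0.002, -0.005], "rotation": [0, 0, 0]}
    - {"translation": [-0.002, -0.003, -0.008], "rotation": [0, 0, 0]}
    - {"translation": [-0.003, -0.004, -0.011], "rotation": [0, 0, 0]}
    - {"translation": [-0.004, -0.005, -0.014], "rotation": [0, 0, 0]}
    - {"translation": [-0.005, -0.006, -0.017], "rotation": [0, 0, 0]}
    - {"translation": [-0.006, -0.007, -0.02], "rotation": [0, 0, 0]}
    - {"translation": [-0.006, -0.008, -0.022], "rotation": [0, 0, 0]}
    - {"translation": [-0.006, -0.008, -0.022], "rotation": [0, 0, 0]}
    - {"translation": [-0.006, -0.008, -0.022], "rotation": [0, 0, 0]}

```text
t: 13.63
eef_pos: [0.5349, 0.2389, 0.0966]
ee_rot: [-2.877, -0.351, -2.9]
force: [2.4, -3.6, 2.1]
width: 0.0155
gripper_force: 30.0
```

```bash
python3 st.py
```

```text
t 13.6333 q [ 0.79  0.57 -0.06  0.05 -1.37 -2.09] pos [0.5349 0.2389 0.0966] w 0.015510412592684611
underside u,y,n mm [0.2 0.1 7.7] tool z [ 0.  0. -1.] pointer cw 0.619 F uyn [2.1 4.1 1.3] M [1.98 0.56 0.01]
```

Emit:
apply_moves:
  steps:
    - {"translation": [-0.001, -0.001, -0.003], "rotation": [0, 0, 0]}
    - {"translation": [-0.001, -0.002, -0.005], "rotation": [0, 0, 0]}
    - {"translation": [-0.002, -0.003, -0.008], "rotation": [0, 0, 0]}
    - {"translation": [-0.003, -0.004, -0.011], "rotation": [0, 0, 0]}
    - {"translation": [-0.004, -0.005, -0.014], "rotation": [0, 0, 0]}
    - {"translation": [-0.005, -0.006, -0.017], "rotation": [0, 0, 0]}
    - {"translation": [-0.006, -0.007, -0.02], "rotation": [0, 0, 0]}
    - {"translation": [-0.006, -0.008, -0.022], "rotation": [0, 0, 0]}
    - {"translation": [-0.006, -0.008, -0.022], "rotation": [0, 0, 0]}
    - {"translation": [-0.006, -0.008, -0.022], "rotation": [0, 0, 0]}

```text
t: 14.47
eef_pos: [0.5331, 0.2368, 0.0911]
ee_rot: [-2.877, -0.352, -2.9]
force: [2.9, -5.0, 3.3]
width: 0.0158
gripper_force: 30.0
```

```bash
python3 st.py
```

```text
t 14.4667 q [ 0.79  0.57 -0.07  0.05 -1.36 -2.09] pos [0.5331 0.2368 0.0911] w 0.015803613522769856
underside u,y,n mm [0.3 0.1 1.5] tool z [ 0.001  0.    -1.   ] pointer cw 0.619 F uyn [3.3 5.4 2. ] M [2.07 0.18 0.08]
```

Emit:
apply_moves:
  steps:
    - {"translation": [0, -0.001, -0.001], "rotation": [0, 0, 0]}
    - {"translation": [0, -0.002, -0.003], "rotation": [0, 0, 0]}
    - {"translation": [0, -0.003, -0.005], "rotation": [0, 0, 0]}
    - {"translation": [0, -0.004, -0.007], "rotation": [0, 0, 0]}
    - {"translation": [0, -0.004, -0.007], "rotation": [0, 0, 0]}
    - {"translation": [0, -0.004, -0.007], "rotation": [0, 0, 0]}
    - {"translation": [0, -0.004, -0.007], "rotation": [0, 0, 0]}
    - {"translation": [0, -0.004, -0.007], "rotation": [0, 0, 0]}
    - {"translation": [0, -0.004, -0.007], "rotation": [0, 0, 0]}
    - {"translation": [0, -0.004, -0.007], "rotation": [0, 0, 0]}

```text
t: 15.3
eef_pos: [0.533, 0.2363, 0.0897]
ee_rot: [-2.877, -0.352, -2.9]
force: [1.2, -2.9, 6.1]
width: 0.0157
gripper_force: 30.0
```

```bash
python3 st.py
```

```text
t 15.3 q [ 0.79  0.57 -0.07  0.05 -1.36 -2.09] pos [0.533  0.2363 0.0897] w 0.01565226752527688
underside u,y,n mm [0.1 0.3 0. ] tool z [ 0.  0. -1.] pointer cw 0.618 F uyn [4.  2.7 4.8] M [ 1.12 -0.2   0.01]
```

Emit:
apply_moves:
  steps:
    - {"translation": [0, 0, 0], "rotation": [0.017, 0.022, 0.06]}
    - {"translation": [0, 0, 0], "rotation": [0.035, 0.044, 0.121]}
    - {"translation": [0, 0, 0], "rotation": [0.052, 0.067, 0.181]}
    - {"translation": [0, 0, 0], "rotation": [0.069, 0.089, 0.242]}
    - {"translation": [0, 0, 0], "rotation": [0.087, 0.111, 0.302]}
    - {"translation": [0, 0, 0], "rotation": [0.104, 0.133, 0.362]}
    - {"translation": [0, 0, 0], "rotation": [0.121, 0.155, 0.423]}
    - {"translation": [0, 0, 0], "rotation": [0.138, 0.178, 0.483]}
    - {"translation": [0, 0, 0], "rotation": [0.156, 0.2, 0.544]}
    - {"translation": [0, 0, 0], "rotation": [0.173, 0.222, 0.604]}

```text
t: 16.13
eef_pos: [0.5331, 0.2363, 0.0897]
ee_rot: [-3.019, -0.42, -2.528]
force: [1.1, -3.0, 7.1]
width: 0.0156
gripper_force: 30.0
```

```bash
python3 st.py
```

```text
t 16.1333 q [ 0.79  0.57 -0.07  0.05 -1.36 -1.74] pos [0.5331 0.2363 0.0897] w 0.01555304128484027
underside u,y,n mm [0.1 0.3 0.1] tool z [ 0.  0. -1.] pointer cw 0.268 F uyn [4.5 2.7 5.7] M [ 1.06 -0.15 -0.06]
```

Another 16° (0.28 rad) will bring it just past the mark.

Emit:
apply_moves:
  steps:
    - {"translation": [0, 0, 0], "rotation": [0.017, 0.022, 0.06]}
    - {"translation": [0, 0, 0], "rotation": [0.035, 0.044, 0.121]}
    - {"translation": [0, 0, 0], "rotation": [0.052, 0.067, 0.181]}
    - {"translation": [0, 0, 0], "rotation": [0.069, 0.089, 0.242]}
    - {"translation": [0, 0, 0], "rotation": [0.087, 0.111, 0.302]}
    - {"translation": [0, 0, 0], "rotation": [0.104, 0.133, 0.362]}
    - {"translation": [0, 0, 0], "rotation": [0.121, 0.155, 0.423]}
    - {"translation": [0, 0, 0], "rotation": [0.138, 0.178, 0.483]}
    - {"translation": [0, 0, 0], "rotation": [0.138, 0.178, 0.483]}
    - {"translation": [0, 0, 0], "rotation": [0.138, 0.178, 0.483]}

```text
t: 16.97
eef_pos: [0.5329, 0.2362, 0.0898]
ee_rot: [3.137, -0.437, -2.223]
force: [1.1, -3.5, 6.2]
width: 0.0157
gripper_force: 30.0
```

```bash
python3 st.py
```

```text
t 16.9667 q [ 0.79  0.57 -0.07  0.05 -1.36 -1.46] pos [0.5329 0.2362 0.0898] w 0.015719711656489506
underside u,y,n mm [0.3 0.3 0.1] tool z [ 0.001  0.    -1.   ] pointer cw -0.01 F uyn [4.5 3.  4.7] M [ 0.89 -0.41 -0.03]
```

Emit:
apply_moves:
  steps:
    - {"translation": [0, 0, 0], "rotation": [0, 0, 0]}
    - {"translation": [0, 0, 0], "rotation": [0, 0, 0]}
    - {"translation": [0, 0, 0], "rotation": [0, 0, 0]}
    - {"translation": [0, 0, 0], "rotation": [0, 0, 0]}
    - {"translation": [0, 0, 0], "rotation": [0, 0, 0]}
    - {"translation": [0, 0, 0], "rotation": [0, 0, 0]}
    - {"translation": [0, 0, 0], "rotation": [0, 0, 0]}
    - {"translation": [0, 0, 0], "rotation": [0, 0, 0]}
    - {"translation": [0, 0, 0], "rotation": [0, 0, 0]}
    - {"translation": [0, 0, 0], "rotation": [0, 0, 0]}
  jaw: 0

```text
t: 17.8
eef_pos: [0.5332, 0.2361, 0.0893]
ee_rot: [3.138, -0.437, -2.224]
force: [0.0, 0.8, -0.2]
width: 0.0434
gripper_force: 0.0
```

Emit:
apply_moves:
  steps:
    - {"translation": [0.005, 0.007, 0.018], "rotation": [0, 0, 0]}
    - {"translation": [0.016, 0.02, 0.054], "rotation": [0, 0, 0]}
    - {"translation": [0.026, 0.033, 0.09], "rotation": [0, 0, 0]}
    - {"translation": [0.042, 0.053, 0.145], "rotation": [0, 0, 0]}
    - {"translation": [0.062, 0.08, 0.217], "rotation": [0, 0, 0]}
    - {"translation": [0.083, 0.107, 0.29], "rotation": [0, 0, 0]}
    - {"translation": [0.104, 0.133, 0.362], "rotation": [0, 0, 0]}
    - {"translation": [0.125, 0.16, 0.435], "rotation": [0, 0, 0]}
    - {"translation": [0.14, 0.18, 0.49], "rotation": [0, 0, 0]}
    - {"translation": [0.146, 0.186, 0.507], "rotation": [0, 0, 0]}

```text
t: 18.63
eef_pos: [0.5713, 0.284, 0.2195]
ee_rot: [3.139, -0.432, -2.224]
force: [0.4, -0.4, -0.1]
width: 0.0442
gripper_force: 0.0
```

```bash
python3 - <<'E'
from station import *
from h import *
from fit import *
s=get_state();w=camera_model('wrist');im=grab_frame('wrist')
o=np.load('o.npy');Q=rp(np.radians(-128.))
P=lambda u,n:o+Q@((u*U+n*N)/1e3)
print(s['t'],s['width'],s['force'])
c=proj(w,P(0,54)).astype(int);x,y=c-[60,50];y=max(y,0)
v=im[y:y+100,x:x+120];v=cv2.resize(v,None,fx=6,fy=6,interpolation=cv2.INTER_CUBIC)
for n,(u,h) in dict(off=(26,24),top=(0,54),toprise=(0,65),mark=(38,1),barend=(-18,54),barendrise=(-18,65),nose=(27,38),noserise=(27,49)).items(): print(n,np.round((proj(w,P(u,h))-[x,y])*6))
cv2.imwrite('pics/c5.png',v); cv2.imwrite('pics/w5.png',im)
E
```

```text
18.6333 0.04417646261670127 [ 0.41802868 -0.37875514 -0.06072841]
off [367.  83.]
top [365. 301.]
toprise [364. 322.]
mark [368. -14.]
barend [363. 425.]
barendrise [363. 449.]
nose [367.  91.]
noserise [366. 103.]
```

View pics/c5.png

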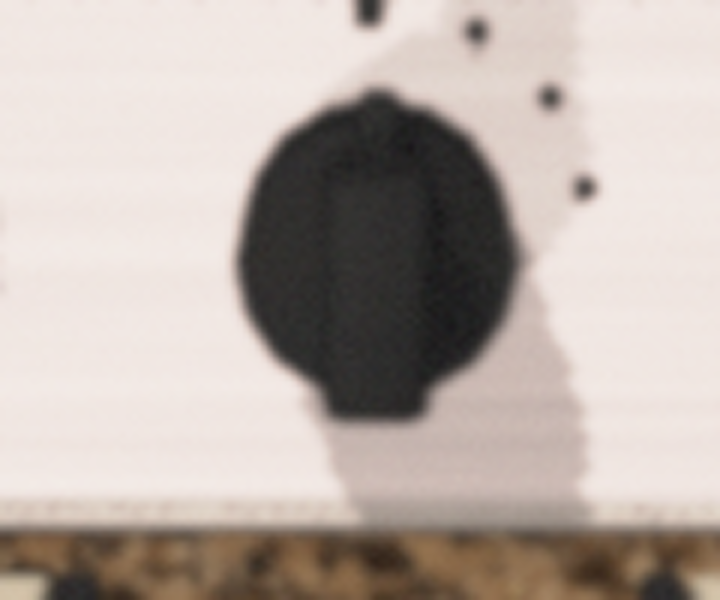

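The pictured bar end (y≈418) fits the home prediction (425, against 449 if it were riding on the key). The nose at (377,92) is within about 2 mm of the off point, and the gripper is clear.

```bash
python3 -c "
from station import *
print(job_done())"
```

```text
the job is handed in; nothing more can be done
None
```

The black knob is home on the keyed shaft, turned to off and released. I handed the job in at about 19 s; the last picture shows the pointer within about 2 mm of the off point, and the tomato and pepper mill were never approached.

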